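# Store a hot sample block behind the drop gate with the hooked push rod

## Task

Take the hooked push rod from its rest and use it to push the sample block along its slideway, through the low doorway and right into the amber store, clear of the gate; then reach under the slanted window with the hook, draw the bolt by its red ring so that the gate drops fully shut behind the block, and slide the bolt fully home again to lock it. Then lay the rod back in its rest. Keep the gripper and arm off the shield station, the block and everything behind the window (only the rod goes in there), and leave the other things on the bench where they are.

Things in the scene. Friction and masses are not known exactly. Their poses are not given: they have to be found in the camera images.
- rod_mid (a point): hooked push rod, 349 mm long, 0.16 kg. The point is the middle (and balance point) of its blue handle, 140 mm long, 16 x 16 mm square. x runs along the rod to the hook, z away from the side to which the hook is bent (up in the rest). Ahead of the handle is a 10 mm round steel stem, behind it a steel end weight (20 mm diameter, 30 mm long)
- rod_stem (a point): point on the axis of the hooked rod's stem, 150 mm ahead of rod_mid along the rod's x (same axes). The stem runs straight on to the bend, 245 mm ahead of rod_mid. There a straight leg of 8 mm diameter goes off square to the stem, along the rod's -z; it ends 30 mm from the stem's axis, and its front face is 249 mm ahead of rod_mid
- rest_seat (a point): white rest of the rod, fixed: rod_mid is at this point when the rod lies home, hook towards the rest's +x, z up. Two uprights, 12 mm thick, centred 55 mm before and behind the point along x, have notches 22 mm wide, floor 8 mm below the point, flared to 40 mm at their tops 21 mm above it. 98 mm free between the uprights; the bench is 68 mm below
- doorway (a point): clear shield station, fixed. Point on the bench under the middle of the gate; x goes through the doorway into the amber store, y to the worker's left, z up. Tray floor 6 mm high, from x = -180 mm. Doorway 84 mm wide, 80 mm high; gate from x = -5 to 5 mm; store 92 mm wide, back wall at x = 120 mm. Clear side panels at y = +/-190 mm from x = -165 mm on, 395 mm high
- window_edge (a point): middle of the lower edge of the clear slanted window before the doorway: 230 mm above the bench, yellow strip 12 mm thick, 380 mm wide along y. Open below; above, the window leans away from the worker. Axes as doorway. The bolt's ring is 127 mm behind it and 10 mm higher: a rod sloping up about 30 degrees under the edge lies along the ring and can drop its leg into it
- block_mid (a point): centre of the sample block: clear acrylic with an orange band, 60 x 60 mm, 40 mm high (48 mm with the tube caps), about 0.2 kg. It stands on the tray before the doorway between two white slideway rails, 12 mm high, inner faces 34 mm either side of the middle, which lead into the store. z up, x towards the doorway
- ring_mid (a point): centre of the bolt's red pull ring, 240 mm above the bench, right of the gate, standing out from the bolt towards the worker. Bar 6 mm thick, 30 mm inside, 42 mm outside. It hangs forward: its plane slopes, rising 30 degrees from the worker's side to the gate, so its opening faces up and towards the worker. Axes as doorway; moves with the bolt
- bolt (a joint): steel slide bolt right of the gate, m: 0 = fully home to the left, in a hole of the gate's drilled steel stile; 0.040 = fully drawn to the right (doorway's -y). It leaves the stile at about 0.018 m. It needs 1 to 2 N and stays where it is left
- gate (a joint): amber drop gate, m: 0 = up, held by the bolt in its lower hole; 0.080 = fully down on the tray, where the bolt fits the upper hole. With the bolt drawn it sinks by its own weight in about half a second; it cannot be raised again
- tip_box_mid (a point): centre of a blue pipette tip box with a clear lid, 122 x 84 mm, 85 mm high; to be left alone
- pot_mid (a point): centre of a white screw pot, 46 mm diameter, 55 mm high, on the tray left of the slideway; to be left alone
- dish_mid (a point): centre of a small steel dish, 60 mm diameter, 18 mm high, on the tray right of the slideway, below the bolt; to be left alone
- tube_rack_mid (a point): centre of a green tube rack, 100 x 180 mm, 50 mm high (72 mm with tubes), right side of the bench; to be left alone
- plates_mid (a point): centre of a stack of four white microplates, 128 x 86 mm, 58 mm high, left side of the bench; to be left alone
- jar_mid (a point): centre of an amber jar with an orange cap, 68 mm diameter, 75 mm high, right side of the bench; to be left alone

How it is judged:
On the way, in this order (a step that is already met when the one before it is completed fails the run):
1. the block is inside the store, past the gate, while the gate is still up (value of joint gate below 0.012 m and x of block_mid in the frame of doorway between 0.038 and 0.1 m and angle between block_mid's own z axis and vertical below 0.15 rad and y of block_mid in the frame of doorway between -0.03 and 0.03 m), for 0.1 s.
2. the bolt is drawn clear of the stile and the gate has dropped shut behind the block (value of joint gate above 0.074 m and x of block_mid in the frame of doorway between 0.038 and 0.1 m and angle between block_mid's own z axis and vertical below 0.15 rad and y of block_mid in the frame of doorway between -0.03 and 0.03 m and value of joint bolt above 0.018 m), for 0.1 s.
3. the bolt is home again in the closed gate (value of joint gate above 0.074 m and x of block_mid in the frame of doorway between 0.038 and 0.1 m and angle between block_mid's own z axis and vertical below 0.15 rad and y of block_mid in the frame of doorway between -0.03 and 0.03 m and value of joint bolt below 0.008 m), for 0.2 s.
At the end, for the whole second after the job is handed in: Gate down (74 of 80 mm or more), bolt home (within 8 mm), block upright in the store, its centre 38 to 100 mm behind the gate and within 30 mm of the centre line; rod at rest in both notches (handle middle within 30 mm sideways and 6 mm in height of the seat, in line within 0.15 rad) (all of step 3 and horizontal distance between rod_mid and rest_seat below 0.03 m and z of rod_mid in the frame of rest_seat between -0.006 and 0.006 m and angle between the x axis of rod_mid and the x axis of rest_seat, either way round below 0.15 rad and linear speed of each of rod, block below 0.02 m/s); the robot touches nothing.
It fails at once if the gripper or arm presses on the shield station, its gate or its bolt (over 2 N) (contact force between any of the fingers, the arm and station above 2 N).
It fails at once if the gripper or arm touches the sample block (contact force between any of the fingers, the arm and block above 0.5 N).
It fails at once if the sample block is tipped over (beyond 30 degrees) (angle between block_mid's own z axis and vertical above 0.52 rad).
It fails at once if another thing on the bench or in the station is moved by more than 30 mm (distance of any of tip_box_mid, pot_mid, dish_mid, tube_rack_mid, plates_mid, jar_mid from where it was at the start of the episode above 0.03 m).
It also fails if it takes over 69 s, if anything falls off the work surface, if the arm or the gripper's body presses on something with over 40 N, if the wrist force passes 120 N, or if a joint passes its speed limit or range.

## Robot

A 6-joint arm with a two-finger parallel gripper is mounted at the origin on the work surface. World frame = base frame: x ahead of the robot, y to its left, z up, the work surface at z = 0. Lengths are in m, angles in rad, forces in N, time in s.
With the tool pointing down it reaches from about 0.35 to 0.725 m from the base axis. Payload 4.3 kg.
Tool frame: the origin (TCP) lies midway between the tips of the shut fingers; the grasp point (between the pads) lies 19 mm behind it (env.grasp_offset is the distance from the TCP to the grasp point, in m); z points along the fingers, y is the direction in which the jaws open and shut (so a half turn about z gives the same grasp; the last joint's range is limited). The gripper opens to 85 mm and grips with 20 to 120 N. Pads are 22 mm wide; open, the fingers measure 114 mm over their backs; the gripper's body (76 mm by 85 mm) begins 54 mm behind the grasp point. The pads swing forward as they close: fully open they stand 13 mm farther back than shut.
Start: joints at [-1.211, 0.377, 0.081, 1.274, 0, 1.46], TCP at [0.26, -0.513, 0.231] pointing down, gripper open.
Joint ranges: [-2.72, 2.72], [-0.84, 1.66], [-1.02, 1.22], [-1.77, 2.12], [-1.37, 1.28], [-3.14, 3.14]. Speed limits (rad/s): [2.57, 2.57, 3.14, 3.14, 3.14, 3.14].

## Interface

Orientations are given as a unit quaternion [w, x, y, z].
In Python, from rig import env gives the robot as it stands. The module is installed in compiled form; this text tells all that it offers.
- The arm moves only by the tool move_arm, never from a script. Its argument "series" is a list of rows, each an object with "xyz": the shift along the tool's x, y, z in cm, a list of three; "turn": the turn about the tool's z in rad. A call has 1 to 20 rows; each row is the pose to reach, as a shift and turn from the pose commanded when the call began, along the tool's axes at that moment; what a row does not reach only later rows make up. A row lasts 1/8 s, in which the tool goes at most 62.5 mm and 10.7 degrees, less where a joint would pass 70% of its speed; a pose out of reach is approached as far as the arm can. A call with a gripper value outside its range is refused whole. "hand" is the finger opening in cm, from 0 to 8.54, set as the call begins (left out, the last holds). The fingers move at their own pace and stop on an object; the grip force is fixed at half the most. Time passes only in rows, so rows that repeat a pose let the fingers close. It gives the time, the measured TCP pose, the force and the opening at its end, in the units of the state.
- env.read_state(): the state, without advancing time (a new reading comes with each control period).
- env.capture(name): name is "scene" or "top"; returns the picture (420x560x3 uint8, red, green, blue); there is no depth.
- env.camera_info(name): a dict with "camera_matrix" (3x3 intrinsics, pixels), "origin" and "orientation" of the camera in the world. Camera axes: x right, y up, looking along -z (the intrinsics and any distortion apply to the point x, -y, -z); pixel columns grow to the right and rows downward; lengths in m; the calibration is good to about 2 mm. A picture is of the moment at which its call begins. camera_info takes no time and is no camera call.
- env.finish_job(): hands the job in, once; it reports no verdict.
The state is a dict: "clock": time; "joint_positions": joint angles; "dq": joint speeds; "effort": joint torques, N m; "eef_pos": TCP position; "tool_rot": TCP orientation; "contact_force": force on the tool from outside, world axes, zero at the start; "moment": the same for the moment, N m; "grip_width": finger opening in m.
Only numpy, scipy, OpenCV 4.12 (cv2) and the standard library are available. Lean on these libraries where they do the work, as an engineer would, in place of code of your own. Each camera call takes 0.05 s, during which the arm holds its last target. There are 200 camera calls.

## Working session

There is one attempt and no reset: what is moved stays moved. The work goes in short steps, Python scripts to look and compute and a tool call to move; the robot and the scene stay as the last step left them, time stands still between calls to the robot, and variables do not carry over. Pictures are saved under pics/ and viewed, about 8 in all and at most 12, crops included, and the job is handed in when it is done.

Besides the shell and the picture viewer there is one more tool, called after "Call:" as name(argument=value, ...), one argument or row to a line, values as JSON. move_arm: Moves the arm, as the interface text tells. Its arguments: {"type":"object","properties":{"series":{"type":"array","items":{"type":"object","properties":{"xyz":{"type":"array","items":{"type":"number"}},"turn":{"type":"number"}}}},"hand":{"type":"number"}},"required":["series"]}

```bash
mkdir -p pics; python3 - <<'E'
from rig import env
import cv2
for n in ("scene","top"):
    im=env.capture(n); cv2.imwrite(f"pics/{n}0.png",cv2.resize(im[:,:,::-1],(784,588),interpolation=cv2.INTER_CUBIC))
    cv2.imwrite(f"pics/raw_{n}0.png",im[:,:,::-1])
    i=env.camera_info(n); print(n,i)
print(env.read_state(), env.grasp_offset)
E
```

```text
scene {'camera_matrix': array([[383.36079229,   0.        , 278.59449249],
       [  0.        , 383.36079229, 213.41349952],
       [  0.        ,   0.        ,   1.        ]]), 'origin': array([0.78940308, 0.67887061, 1.37082377]), 'orientation': array([0.13192953, 0.02891395, 0.26275344, 0.95536339])}
top {'camera_matrix': array([[436.38810518,   0.        , 290.08954957],
       [  0.        , 436.38810518, 215.88517285],
       [  0.        ,   0.        ,   1.        ]]), 'origin': array([ 0.53629576, -0.00209687,  1.39559645]), 'orientation': array([-0.70606738, -0.02229641,  0.03522663,  0.70691641])}
{'clock': 0.1, 'joint_positions': array([-1.21129735e+00,  3.77988230e-01,  7.97566774e-02,  1.27440389e+00,
       -1.94972276e-05,  1.46050449e+00]), 'dq': array([ 0.00016161, -0.00153662,  0.00421066, -0.00085943, -0.00083012,
       -0.00086527]), 'effort': array([ 1.46140163e-03, -4.64693248e+01,  2.70583105e+01,  1.20575598e-02,
       -5.10299958e-05, -1.40835968e-05]), 'eef_pos': array([ 0.26009665, -0.5121457 ,  0.23045423]), 'tool_rot': array([-9.11218131e-04,  9.72538276e-01,  2.32741178e-01, -1.23957099e-04]), 'contact_force': array([ 0.55495792, -0.26093496,  0.02592959]), 'moment': array([-0.01741429, -0.01947131, -0.05390189]), 'grip_width': 0.08538344384308921} 0.0187
```

View pics/scene0.png

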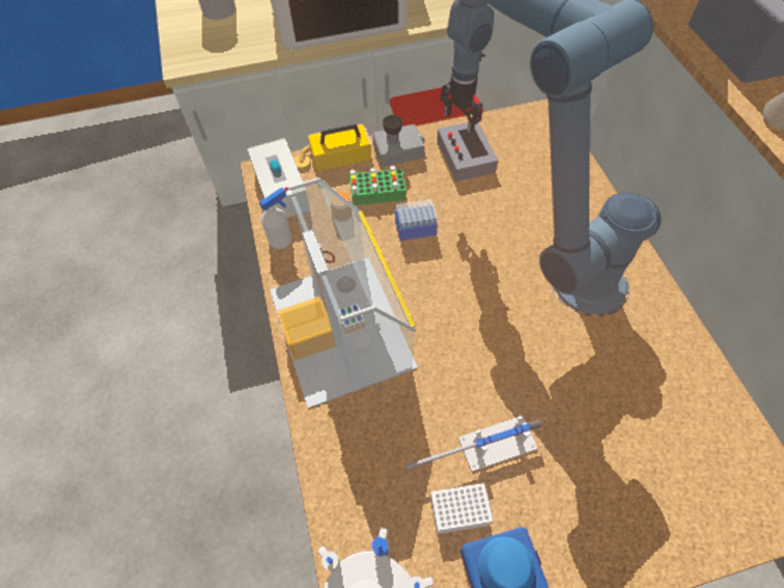

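View pics/top0.png

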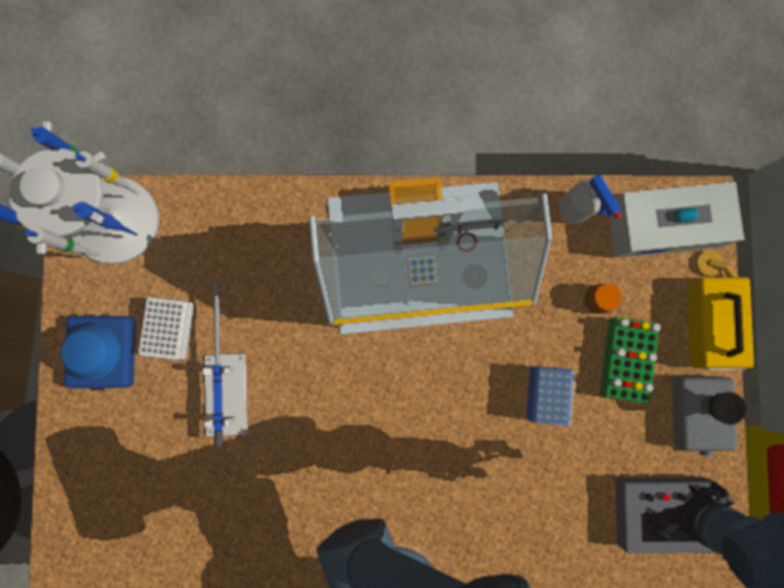

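Both views show everything. In the top view (784-wide), the rod lies at (216,400) pointing up (+x), the block is at (422,270), the red ring at (466,241), the yellow edge runs from (335,320) to (530,303), and the store is at (420,215). In the scene view, the ring is at (328,256) and the rod handle at (505,437).

```bash
cat > h.py <<'E'
import numpy as np, cv2
from scipy.spatial.transform import Rotation as R
from rig import env
def ray(n,uv):
    i=env.camera_info(n);K=i["camera_matrix"];q=i["orientation"]
    p=np.linalg.solve(K,[uv[0],uv[1],1]);d=R.from_quat([q[1],q[2],q[3],q[0]]).apply([p[0],-p[1],-p[2]])
    return np.array(i["origin"]),d
def onz(n,uv,z):
    o,d=ray(n,uv);return o+d*(z-o[2])/d[2]
def tri(a,b):
    (o1,d1),(o2,d2)=ray("top",a),ray("scene",b)
    s=np.linalg.lstsq(np.stack([d1,-d2],1),o2-o1,rcond=None)[0]
    p,q=o1+s[0]*d1,o2+s[1]*d2;return (p+q)/2,np.linalg.norm(p-q)
def proj(n,P):
    i=env.camera_info(n);q=i["orientation"]
    c=R.from_quat([q[1],q[2],q[3],q[0]]).inv().apply(np.array(P)-i["origin"])
    u=i["camera_matrix"]@[c[0],-c[1],-c[2]];return u[:2]/u[2]
def mask(im,lo,hi,box):
    """box u0,v0,u1,v1 (raw pixels); returns uv points"""
    m=cv2.inRange(cv2.cvtColor(im,cv2.COLOR_BGR2HSV),lo,hi);u0,v0,u1,v1=box
    z=np.zeros_like(m);z[v0:v1,u0:u1]=m[v0:v1,u0:u1]
    k,l,s,_=cv2.connectedComponentsWithStats(z);
    v,u=np.nonzero(z);return np.stack([u,v],1).astype(float)
def line(p):
    vx,vy,x,y=cv2.fitLine(p.astype(np.float32),cv2.DIST_HUBER,0,.01,.01).ravel()
    t=(p-[x,y])@[vx,vy];a,b=np.percentile(t,[1,99]);return np.array([x+a*vx,y+a*vy]),np.array([x+b*vx,y+b*vy])
E
python3 - <<'E'
from h import *
T=cv2.imread("pics/raw_top0.png");S=cv2.imread("pics/raw_scene0.png")
p=mask(T,(20,120,120),(35,255,255),(225,205,390,240));a,b=line(p)
A,B=onz("top",a,.236),onz("top",b,.236);d=A-B;print("edge",len(p),A,B,(A+B)/2,np.linalg.norm(d),"yaw",np.degrees(np.arctan2(-d[0],d[1])))
p=mask(S,(20,120,120),(35,255,255),(250,140,305,240));a2,b2=line(p);print("edge tri",tri(a,b2),tri(b,a2),tri(a,a2),tri(b,b2))
for n,I,bx in(("t",T,(320,158,350,182)),("s",S,(222,172,245,192))):
    for lo,hi in(((0,70,40),(9,255,255)),((170,70,40),(180,255,255))):
        p=mask(I,lo,hi,bx);print("ring",n,len(p),p.mean(0) if len(p) else 0, p.min(0) if len(p) else 0,p.max(0) if len(p) else 0)
pt=mask(T,(105,120,60),(125,255,255),(140,255,172,320));ps=mask(S,(105,120,60),(125,255,255),(325,295,390,325))
a,b=line(pt);c,e=line(ps);print("rod",len(pt),len(ps),a,b,c,e)
A,B=onz("top",a,.072),onz("top",b,.072);print(A,B,(A+B)/2,np.linalg.norm(A-B),"tri",tri((a+b)/2,(c+e)/2))
c1=T[110:250,215:400];c2=S[130:280,190:310]
c1=cv2.resize(c1,None,fx=4,fy=4,interpolation=cv2.INTER_CUBIC)
cv2.imwrite("pics/c1.png",c1)
E
```

```text
edge 534 [0.59420893 0.11227144 0.236     ] [ 0.63154061 -0.25882128  0.236     ] [ 0.61287477 -0.07327492  0.236     ] 0.3729657601352531 yaw 5.744590252321583
edge tri (array([0.59379346, 0.11170616, 0.24213968]), np.float64(0.00023207378906698467)) (array([ 0.63067698, -0.2582564 ,  0.23716714]), np.float64(0.0016335906877417072)) (array([0.62920066, 0.06427404, 0.61205306]), np.float64(0.10968936126619679)) (array([ 0.5810078 , -0.29732559, -0.36729838]), np.float64(0.27012843281692483))
ring t 21 [332.23809524 169.42857143] [326. 167.] [339. 173.]
ring t 0 0 0 0
ring s 21 [234.80952381 183.23809524] [231. 179.] [238. 187.]
ring s 0 0 0 0
rod 237 129 [154.98832391 261.00069241] [155.07406668 306.99919128] [340.52370492 316.26158488] [376.72525986 304.43874426]
[0.50856573 0.37938943 0.072     ] [0.37235402 0.37599062 0.072     ] [0.44045987 0.37769003 0.072     ] 0.13625410408852237 tri (array([0.44042786, 0.37809493, 0.06996973]), np.float64(0.0008618871683206826))
```

View pics/c1.png

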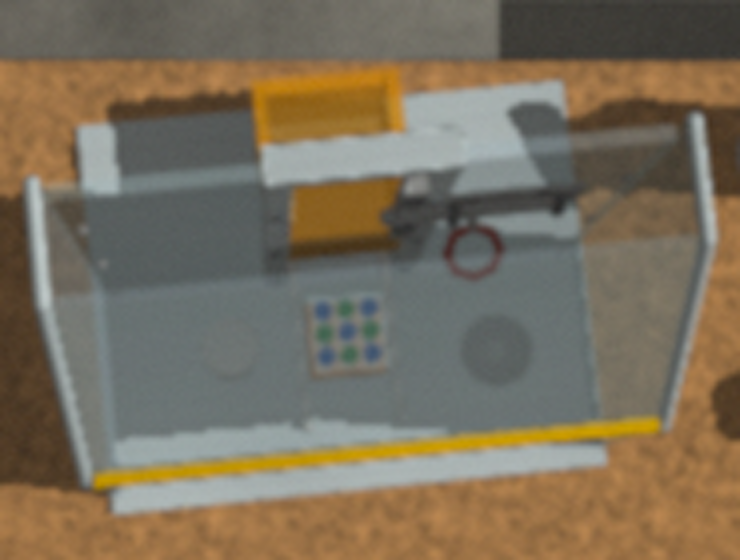

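The crop shows the ring centre at raw (333,172), the block top at (302,193), the tray front edge from raw (243,238) to (366,226), and the yellow edge. I'll compute the station frame from these.

```bash
python3 - <<'E'
from h import *
c=lambda u,v:np.array([215+u/4-.375,110+v/4-.375])
f=[onz("top",c(112,512),.004),onz("top",c(605,465),.004)];d=f[0]-f[1];th=np.arctan2(-d[0],d[1]);print("tray front",f,np.degrees(th))
th=np.radians(5.6);X=np.array([np.cos(th),np.sin(th),0]);Y=np.array([-X[1],X[0],0])
E=np.array([.6129,-.0733,.236]);
blk=onz("top",c(347,333),.054);ring=onz("top",c(473,250),.24)
print("blk",blk,"ring",ring)
yc=blk@Y
xd=(f[0]+f[1])/2@X+.18
print("doorway",X[:2]*xd+Y[:2]*yc,"stn coords: xd",xd,"yc",yc,"edge",E@X-xd,E@Y-yc,"ring",ring@X-xd,ring@Y-yc,"blk",blk@X-xd, "front mid y",(f[0]+f[1])/2@Y-yc)
print("ring tri",tri(c(473,250),(234.8,183.2)))
E
```

```text
tray front [array([0.58047288, 0.12345531, 0.004     ]), array([ 0.61755585, -0.27048923,  0.004     ])] 5.377546519581759
blk [ 0.71725383 -0.06188742  0.054     ] ring [ 0.74833053 -0.13842874  0.24      ]
doorway [ 0.7781518  -0.05591632] stn coords: xd 0.7689815133712155 yc -0.13158376151281978 edge -0.1661594664746967 -0.0011749661682311507 ring -0.037730739772954935 -0.07920857234011949 blk -0.06118999835149075 front mid y -3.5891376205465786e-05
ring tri (array([ 0.74586528, -0.13746964,  0.24034543]), np.float64(0.005029734301433287))
```

```bash
cat >> h.py <<'E'
def stn(x,y,z,th=np.radians(5.6),xd=.769,yc=-.1316):
    return np.array([(xd+x)*np.cos(th)-(yc+y)*np.sin(th),(xd+x)*np.sin(th)+(yc+y)*np.cos(th),z])
def shifts(*targets,start=None):
    """targets: (TCP world xyz, tool-x yaw deg or None) -> tool-axis shift in cm and turn"""
    s=env.read_state();q=s["tool_rot"];r=R.from_quat([q[1],q[2],q[3],q[0]]);M=r.as_matrix()
    y0=np.degrees(np.arctan2(M[1,0],M[0,0]));p0=s["eef_pos"] if start is None else start
    print("clock",s["clock"].__round__(2),"eef",s["eef_pos"].round(4),"yaw",y0.round(2),"tilt",M[:,2].round(3),"F",s["contact_force"].round(2),"grip",round(s["grip_width"],4))
    for p,y in targets:
        t=0 if y is None else -np.radians((y-y0+180)%360-180)
        print(np.round(M.T@(np.array(p)-p0)*100,2),"turn",round(t,3))
E
python3 - <<'E'
from h import *
shifts(((.45,-.05,.25),None),((.4124,.377,.16),181.4),((.4124,.377,.049),181.4))
E
```

```text
clock 0.1 eef [ 0.2601 -0.5121  0.2305] yaw 26.92 tilt [-0.001  0.002 -1.   ] F [ 0.55 -0.26  0.03] grip 0.0854
[ 37.85 -32.61  -1.89] turn 0
[ 53.83 -72.37   7.19] turn -2.696
[ 53.83 -72.35  18.29] turn -2.696
```

Call:
move_arm(
  hand=8.5,
  series=[
    {"xyz": [4.2,-3.6,-0.5],"turn": -0.15},
    {"xyz": [8.4,-7.2,-1],"turn": -0.3},
    {"xyz": [12.6,-10.9,-1.5],"turn": -0.45},
    {"xyz": [16.8,-14.5,-1.9],"turn": -0.6},
    {"xyz": [21,-18.1,-1.9],"turn": -0.75},
    {"xyz": [25.2,-21.7,-1.9],"turn": -0.9},
    {"xyz": [29.4,-25.4,-1.9],"turn": -1.05},
    {"xyz": [33.6,-29,-1.9],"turn": -1.2},
    {"xyz": [37.9,-32.6,-1.9],"turn": -1.35},
    {"xyz": [39.6,-37,-1],"turn": -1.5},
    {"xyz": [41.4,-41.4,0],"turn": -1.65},
    {"xyz": [43.2,-45.8,1],"turn": -1.8},
    {"xyz": [44.9,-50.2,2],"turn": -1.95},
    {"xyz": [46.7,-54.6,3],"turn": -2.1},
    {"xyz": [48.5,-59,4],"turn": -2.25},
    {"xyz": [50.3,-63.4,5],"turn": -2.4},
    {"xyz": [52,-67.9,6],"turn": -2.55},
    {"xyz": [53.8,-72.4,7.2],"turn": -2.696},
    {"xyz": [53.8,-72.4,7.2],"turn": -2.696},
    {"xyz": [53.8,-72.4,7.2],"turn": -2.696},
  ],
)

```text
clock: 2.6
eef_pos: [0.4119, 0.3758, 0.1588]
tool_rot: [-0.0, -0.012, 1.0, -0.001]
contact_force: [0.3, 0.3, -0.4]
grip_width: 0.0851
```

```bash
python3 - <<'E'
from h import *
shifts(((.4124,.377,.049),181.4))
T=env.capture("top")[:,:,::-1];S=env.capture("scene")[:,:,::-1]
a=cv2.resize(T[220:330,100:210],(400,400),interpolation=2);b=cv2.resize(S[250:360,290:400],(400,400),interpolation=2)
cv2.imwrite("pics/g1.png",np.hstack([a,b]))
E
```

```text
clock 2.6 eef [0.4119 0.3758 0.1588] yaw -178.65 tilt [-0.001 -0.001 -1.   ] F [ 0.35  0.31 -0.43] grip 0.0851
[-0.07  0.14 10.98] turn -0.001
```

View pics/g1.png

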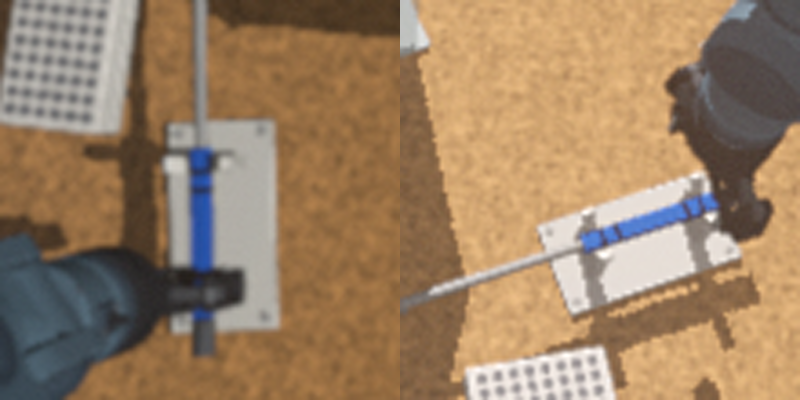

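```bash
python3 - <<'E'
from h import *
f=lambda n,P:(proj(n,P)-((100,220) if n=="top" else (290,250)))*400/110
for P in ((.4119,.3758,.159),(.4119,.3758,.24),(.4124,.377,.068),(.4404,.3777,.068),(.4954,.379,.089),(.385,.376,.089)):
    print(P,f("top",P).round(),f("scene",P).round())
E
```

```text
(0.4119, 0.3758, 0.159) [169. 278.] [296. 179.]
(0.4119, 0.3758, 0.24) [134. 290.] [314. 149.]
(0.4124, 0.377, 0.068) [202. 266.] [277. 211.]
(0.4404, 0.3777, 0.068) [202. 232.] [250. 220.]
(0.4954, 0.379, 0.089) [194. 166.] [198. 230.]
(0.385, 0.376, 0.089) [195. 303.] [308. 195.]
```

The gripper hovers over the rear half of the blue handle, and the uprights sit where predicted (crop rows 160 and 303). I'll descend and grip.

Call:
move_arm(
  hand=8.5,
  series=[
    {"xyz": [0,0.1,4]},
    {"xyz": [0,0.1,8]},
    {"xyz": [0,0.1,10]},
    {"xyz": [0,0.1,11]},
    {"xyz": [0,0.1,11]},
  ],
)

```text
invalid input
```

Call:
move_arm(
  hand=0.5,
  series=[
    {"xyz": [0,0,0]},
    {"xyz": [0,0,0]},
    {"xyz": [0,0,0]},
    {"xyz": [0,0,0]},
    {"xyz": [0,0,0]},
    {"xyz": [0,0,0]},
  ],
)

```text
invalid input
```

Call:
move_arm(
  series=[
    {"xyz": [0,0,-2]},
    {"xyz": [0,0,-5]},
    {"xyz": [0,0,-9]},
    {"xyz": [0,0,-12]},
    {"xyz": [0,0,-12]},
    {"xyz": [0,0,-12]},
  ],
)

```text
invalid input
```

```bash
python3 - <<'E'
from h import *
s=shifts()
T=env.capture("top")[:,:,::-1];S=env.capture("scene")[:,:,::-1]
cv2.imwrite("pics/raw_t2.png",T);cv2.imwrite("pics/raw_s2.png",S)
a=cv2.resize(T[180:330,90:240],(400,400),interpolation=2);b=cv2.resize(S[230:380,260:410],(400,400),interpolation=2)
cv2.imwrite("pics/g2.png",np.hstack([a,b]))
E
```

```text
clock 2.7 eef [0.4125 0.3753 0.1595] yaw -178.72 tilt [-0.    -0.001 -1.   ] F [-0.44 -0.48  0.49] grip 0.0851
```

View pics/g2.png

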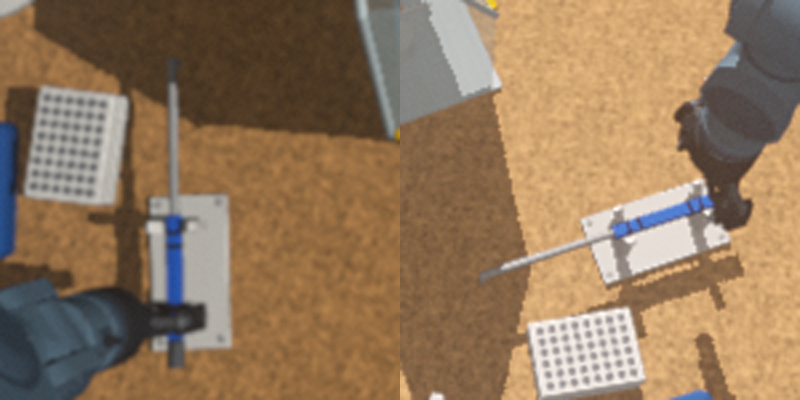

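Call:
move_arm(
  hand=8.5,
  series=[
    {"xyz": [0,0.1,4],"turn": 0},
    {"xyz": [0,0.1,6],"turn": 0},
    {"xyz": [0,0.1,8],"turn": 0},
    {"xyz": [0,0.1,8.5],"turn": 0},
  ],
)

```text
clock: 3.3
eef_pos: [0.4117, 0.376, 0.0734]
tool_rot: [-0.001, -0.011, 1.0, -0.001]
contact_force: [0.2, -0.6, 0.1]
grip_width: 0.0846
```

Call:
move_arm(
  series=[
    {"xyz": [0,0.1,1.2],"turn": 0},
    {"xyz": [0,0.1,2.4],"turn": 0},
    {"xyz": [0,0.1,2.4],"turn": 0},
  ],
)

```text
clock: 3.68
eef_pos: [0.4116, 0.3778, 0.0493]
tool_rot: [-0.001, -0.012, 1.0, -0.001]
contact_force: [-1.0, -0.1, -0.6]
grip_width: 0.0853
```

Call:
move_arm(
  hand=0.5,
  series=[
    {"xyz": [0,0,0],"turn": 0},
    {"xyz": [0,0,0],"turn": 0},
    {"xyz": [0,0,0],"turn": 0},
    {"xyz": [0,0,0],"turn": 0},
    {"xyz": [0,0,0],"turn": 0},
    {"xyz": [0,0,0],"turn": 0},
  ],
)

```text
clock: 4.42
eef_pos: [0.4125, 0.3785, 0.0507]
tool_rot: [0.0, -0.012, 1.0, 0.0]
contact_force: [-0.8, -0.6, 3.7]
grip_width: 0.0153
```

Call:
move_arm(
  series=[
    {"xyz": [0,0,-2],"turn": 0},
    {"xyz": [0,0,-5],"turn": 0},
    {"xyz": [0,0,-9],"turn": 0},
    {"xyz": [0,0,-12],"turn": 0},
    {"xyz": [0,0,-12],"turn": 0},
  ],
)

```text
clock: 5.05
eef_pos: [0.4136, 0.3795, 0.1723]
tool_rot: [0.002, -0.012, 1.0, 0.001]
contact_force: [-0.7, 0.3, -1.7]
grip_width: 0.0152
```

```bash
python3 - <<'E'
from h import *
s=shifts()
T=env.capture("top")[:,:,::-1];S=env.capture("scene")[:,:,::-1]
cv2.imwrite("pics/raw_t2.png",T);cv2.imwrite("pics/raw_s2.png",S)
a=cv2.resize(T[180:330,90:240],(400,400),interpolation=2);b=cv2.resize(S[230:380,260:410],(400,400),interpolation=2)
cv2.imwrite("pics/g3.png",np.hstack([a,b]))
E
```

```text
clock 5.05 eef [0.4136 0.3795 0.1723] yaw -178.61 tilt [ 0.004  0.003 -1.   ] F [-0.65  0.26 -1.69] grip 0.0152
```

View pics/g3.png

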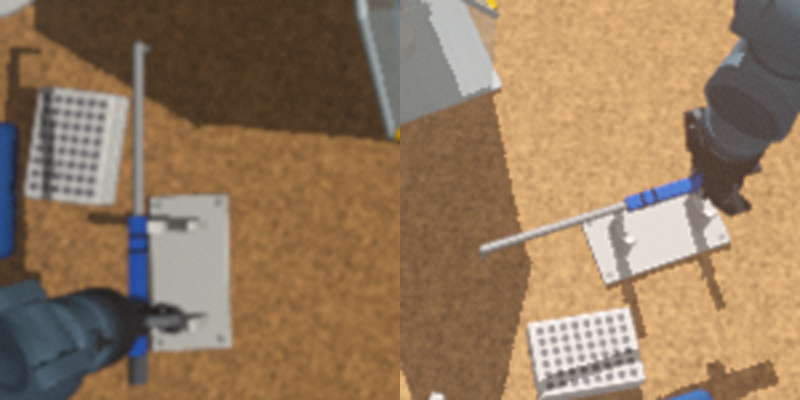

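The rod is held; its hook tip appears at top crop (140,45) and scene crop (84,248). I'll triangulate that and plan the push.

```bash
python3 - <<'E'
from h import *
print("tip",tri((142.3,197),(291.7,323)), "expected", (.4136+.277*1,.3795+.277*.024,.191))
P=lambda x,z,y=0:(stn(x,y,z-.0187),185.6)
# tip front = grasp + .277 ; approach: high in front, low in front, push
for p in (P(-.42,.19),P(-.42,.047),P(-.36,.047),P(-.247,.047)): print(p)
shifts(P(-.42,.19),P(-.42,.047),P(-.36,.047),P(-.247,.047))
E
```

```text
tip (array([0.68565423, 0.38569474, 0.18787928]), np.float64(0.003850573459784654)) expected (0.6906000000000001, 0.386148, 0.191)
(array([ 0.36017627, -0.09691549,  0.1713    ]), 185.6)
(array([ 0.36017627, -0.09691549,  0.0283    ]), 185.6)
(array([ 0.41988992, -0.09106052,  0.0283    ]), 185.6)
(array([ 0.53235061, -0.08003365,  0.0283    ]), 185.6)
clock 5.15 eef [0.4118 0.3781 0.1692] yaw -178.61 tilt [-0.001 -0.001 -1.   ] F [-0.06  0.11 -1.34] grip 0.0148
[  6.31 -47.36  -0.17] turn -0.074
[  6.29 -47.35  14.13] turn -0.074
[  0.31 -46.91  14.12] turn -0.074
[-10.96 -46.08  14.11] turn -0.074
```

Call:
move_arm(
  series=[
    {"xyz": [0.7,-5,0],"turn": -0.16},
    {"xyz": [1.4,-10,0],"turn": -0.33},
    {"xyz": [2.1,-15,0],"turn": -0.5},
    {"xyz": [2.8,-20,0],"turn": -0.67},
    {"xyz": [3.5,-25.5,0],"turn": -0.84},
    {"xyz": [4.2,-31,0],"turn": -1.0},
    {"xyz": [4.9,-36.5,0],"turn": -1.05},
    {"xyz": [5.6,-42,0],"turn": -1.05},
    {"xyz": [6.3,-47.4,0],"turn": -1.05},
    {"xyz": [6.3,-47.4,0],"turn": -0.9},
    {"xyz": [6.3,-47.4,0],"turn": -0.75},
    {"xyz": [6.3,-47.4,0],"turn": -0.6},
    {"xyz": [6.3,-47.4,0],"turn": -0.45},
    {"xyz": [6.3,-47.4,0],"turn": -0.3},
    {"xyz": [6.3,-47.4,0],"turn": -0.15},
    {"xyz": [6.3,-47.4,0],"turn": -0.074},
    {"xyz": [6.3,-47.4,0],"turn": -0.074},
    {"xyz": [6.3,-47.4,0],"turn": -0.074},
  ],
)

```text
clock: 7.4
eef_pos: [0.3599, -0.0967, 0.1694]
tool_rot: [-0.001, -0.05, 0.999, 0.0]
contact_force: [0.3, -0.4, -0.5]
grip_width: 0.0149
```

```bash
python3 - <<'E'
from h import *
P=lambda x,z,y=0:(stn(x,y,z-.0187),185.6)
shifts(P(-.42,.19),P(-.42,.047),P(-.36,.047),P(-.247,.047))
S=env.capture("scene")[:,:,::-1];T=env.capture("top")[:,:,::-1]
cv2.imwrite("pics/raw_t3.png",T)
a=cv2.resize(T[120:270,230:380],(400,400),interpolation=2);b=cv2.resize(S[150:300,220:370],(400,400),interpolation=2)
cv2.imwrite("pics/g4.png",np.hstack([a,b]))
E
```

```text
clock 7.4 eef [ 0.3599 -0.0967  0.1694] yaw -174.31 tilt [-0.002  0.001 -1.   ] F [ 0.26 -0.4  -0.5 ] grip 0.0149
[-0.02 -0.03 -0.19] turn 0.002
[-0.05 -0.04 14.11] turn 0.002
[-6.05 -0.05 14.1 ] turn 0.002
[-17.35  -0.07  14.08] turn 0.002
```

View pics/g4.png

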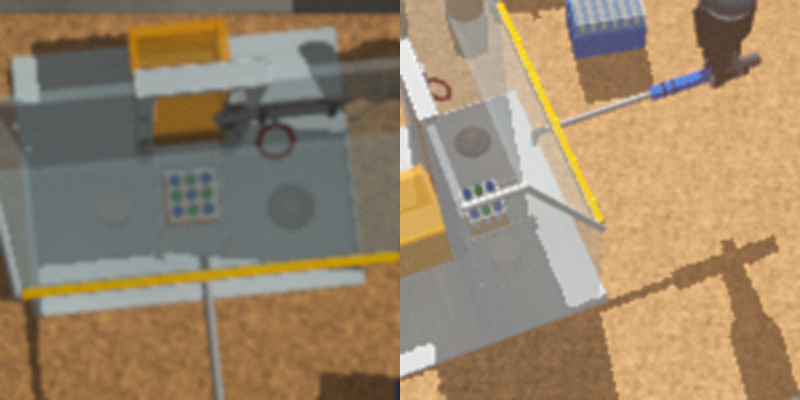

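The rod lies in front of the block under the yellow edge, with its tip at top crop (205,258). Now I'll lower it and push.

Call:
move_arm(
  series=[
    {"xyz": [0,0,5],"turn": 0},
    {"xyz": [0,0,10],"turn": 0},
    {"xyz": [0,0,13],"turn": 0},
    {"xyz": [0,0,14.1],"turn": 0},
    {"xyz": [-2,0,14.1],"turn": 0},
    {"xyz": [-4,0,14.1],"turn": 0},
    {"xyz": [-5,0,14.1],"turn": 0},
    {"xyz": [-6,0,14.1],"turn": 0},
    {"xyz": [-7,0,14.1],"turn": 0},
    {"xyz": [-8,0,14.1],"turn": 0},
  ],
)

```text
clock: 8.75
eef_pos: [0.4405, -0.0891, 0.0293]
tool_rot: [-0.0, -0.049, 0.999, 0.0]
contact_force: [-1.2, 0.6, -0.5]
grip_width: 0.0151
```

Call:
move_arm(
  series=[
    {"xyz": [-1,0,0],"turn": 0},
    {"xyz": [-2,0,0],"turn": 0},
    {"xyz": [-3,0,0],"turn": 0},
    {"xyz": [-4,0,0],"turn": 0},
    {"xyz": [-5,0,0],"turn": 0},
    {"xyz": [-6,0,0],"turn": 0},
    {"xyz": [-7,0,0],"turn": 0},
    {"xyz": [-8,0,0],"turn": 0},
    {"xyz": [-8.7,0,0],"turn": 0},
    {"xyz": [-9.3,0,0],"turn": 0},
    {"xyz": [-9.3,0,0],"turn": 0},
  ],
)

```text
clock: 10.12
eef_pos: [0.5338, -0.0801, 0.0294]
tool_rot: [0.001, -0.049, 0.999, -0.0]
contact_force: [-1.0, -0.1, -1.8]
grip_width: 0.015
```

```bash
python3 - <<'E'
from h import *
P=lambda x,z,y=0:(stn(x,y,z-.0187),185.6)
shifts(P(-.42,.047),P(-.42,.19))
S=env.capture("scene")[:,:,::-1];T=env.capture("top")[:,:,::-1]
cv2.imwrite("pics/raw_t4.png",T)
a=cv2.resize(T[120:270,230:380],(400,400),interpolation=2);b=cv2.resize(S[150:300,190:340],(400,400),interpolation=2)
cv2.imwrite("pics/g5.png",np.hstack([a,b]))
E
```

```text
clock 10.12 eef [ 0.5338 -0.0801  0.0294] yaw -174.37 tilt [ 0.001 -0.    -1.   ] F [-1.04 -0.14 -1.77] grip 0.015
[17.44  0.03  0.09] turn 0.001
[ 17.43   0.03 -14.21] turn 0.001
```

View pics/g5.png

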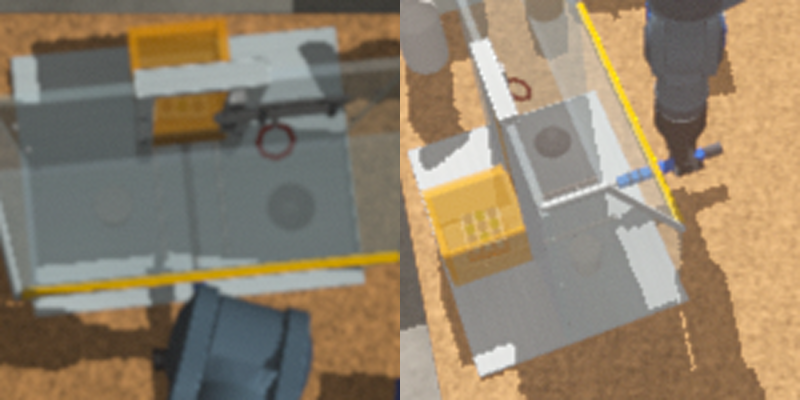

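The caps show through the amber store at scene crop (482,222), so the block is inside with the gate up. I'll withdraw the rod, return to the rest, and tilt the rod in the grip over the rear upright.

```bash
python3 - <<'E'
from h import *
b=onz("scene",(220.75-.3,233.25-.3),.054);th=np.radians(5.6);print("block in station",b[0]*np.cos(th)+b[1]*np.sin(th)-.769,-b[0]*np.sin(th)+b[1]*np.cos(th)+.1316)
P=lambda x,z,y=0:(stn(x,y,z-.0187),185.6)
shifts(P(-.42,.047),P(-.42,.19))
M=lambda p:p
shifts(((.336,.3752,.19-.0187),181.4),start=P(-.42,.19)[0])
E
```

```text
block in station 0.06110918128171505 -0.005211236987492429
clock 10.22 eef [ 0.5332 -0.0801  0.0293] yaw -174.38 tilt [ 0.001 -0.    -1.   ] F [-0.09 -0.49 -2.  ] grip 0.0148
[17.38  0.02  0.09] turn 0.0
[ 17.38   0.02 -14.21] turn 0.0
clock 10.22 eef [ 0.5332 -0.0801  0.0293] yaw -174.38 tilt [ 0.001 -0.    -1.   ] F [-0.09 -0.49 -2.  ] grip 0.0148
[-2.220e+00  4.722e+01 -1.000e-02] turn 0.074
```

Call:
move_arm(
  series=[
    {"xyz": [3,0,0],"turn": 0},
    {"xyz": [7,0,0],"turn": 0},
    {"xyz": [11,0,0],"turn": 0},
    {"xyz": [15,0,0],"turn": 0},
    {"xyz": [17.4,0,-1],"turn": 0},
    {"xyz": [17.4,0,-6],"turn": 0},
    {"xyz": [17.4,0,-11],"turn": 0},
    {"xyz": [17.4,0,-14.2],"turn": 0},
    {"xyz": [17.4,0,-14.2],"turn": 0},
  ],
)

```text
clock: 11.35
eef_pos: [0.3619, -0.0982, 0.1738]
tool_rot: [0.003, -0.049, 0.999, -0.002]
contact_force: [0.6, -0.5, -1.8]
grip_width: 0.0148
```

Call:
move_arm(
  series=[
    {"xyz": [0,0,0],"turn": -0.16},
    {"xyz": [0,0,0],"turn": -0.33},
    {"xyz": [0,0,0],"turn": -0.5},
    {"xyz": [0,0,0],"turn": -0.67},
    {"xyz": [0,0,0],"turn": -0.84},
    {"xyz": [0,5,0],"turn": -0.95},
    {"xyz": [-0.2,10.2,0],"turn": -0.95},
    {"xyz": [-0.5,15.5,0],"turn": -0.95},
    {"xyz": [-0.8,20.8,0],"turn": -0.95},
    {"xyz": [-1.1,26,0],"turn": -0.9},
    {"xyz": [-1.4,31.3,0],"turn": -0.75},
    {"xyz": [-1.7,36.6,0],"turn": -0.58},
    {"xyz": [-2,42,0],"turn": -0.41},
    {"xyz": [-2.2,47.2,0],"turn": -0.24},
    {"xyz": [-2.2,47.2,0],"turn": -0.07},
    {"xyz": [-2.2,47.2,0],"turn": 0.074},
    {"xyz": [-2.2,47.2,0],"turn": 0.074},
    {"xyz": [-2.2,47.2,0],"turn": 0.074},
  ],
)

```text
clock: 13.6
eef_pos: [0.3349, 0.3742, 0.1703]
tool_rot: [-0.001, -0.013, 1.0, -0.0]
contact_force: [-0.3, -1.0, -1.1]
grip_width: 0.0146
```

```bash
python3 - <<'E'
from h import *
P=lambda z,x=.336:((x,.3752,z-.0187),181.4)
shifts(P(.10),P(.07),P(.047))
E
```

```text
clock 13.6 eef [0.3349 0.3742 0.1703] yaw -178.52 tilt [-0.001 -0.001 -1.   ] F [-0.28 -1.   -1.11] grip 0.0146
[-0.12  0.1   8.9 ] turn 0.001
[-0.12  0.1  11.9 ] turn 0.001
[-0.13  0.11 14.2 ] turn 0.001
```

Call:
move_arm(
  series=[
    {"xyz": [-0.1,0.1,5],"turn": 0},
    {"xyz": [-0.1,0.1,9],"turn": 0},
    {"xyz": [-0.1,0.1,11],"turn": 0},
    {"xyz": [-0.1,0.1,11.8],"turn": 0},
    {"xyz": [-0.1,0.1,12.2],"turn": 0},
  ],
)

```text
clock: 14.22
eef_pos: [0.3359, 0.3754, 0.0496]
tool_rot: [-0.0, -0.012, 1.0, -0.0]
contact_force: [-5.8, -3.8, 14.0]
grip_width: 0.0152
```

Call:
move_arm(
  series=[
    {"xyz": [0,0,0.4],"turn": 0},
    {"xyz": [0,0,0.8],"turn": 0},
    {"xyz": [0,0,1.2],"turn": 0},
    {"xyz": [0,0,1.2],"turn": 0},
  ],
)

```text
clock: 14.72
eef_pos: [0.3358, 0.3756, 0.0392]
tool_rot: [0.0, -0.012, 1.0, 0.0]
contact_force: [-6.2, -3.7, 11.8]
grip_width: 0.015
```

Call:
move_arm(
  series=[
    {"xyz": [0,0,0.4],"turn": 0},
    {"xyz": [0,0,0.8],"turn": 0},
    {"xyz": [0,0,0.8],"turn": 0},
  ],
)

```text
clock: 15.1
eef_pos: [0.3367, 0.3757, 0.0314]
tool_rot: [0.001, -0.012, 1.0, -0.0]
contact_force: [-5.5, -5.2, 10.2]
grip_width: 0.0149
```

Call:
move_arm(
  series=[
    {"xyz": [0,0,0.3],"turn": 0},
    {"xyz": [0,0,0.3],"turn": 0},
  ],
)

```text
clock: 15.35
eef_pos: [0.3373, 0.3757, 0.0287]
tool_rot: [0.001, -0.012, 1.0, 0.0]
contact_force: [-4.1, -5.6, 11.8]
grip_width: 0.015
```

Call:
move_arm(
  series=[
    {"xyz": [0,0,-3],"turn": 0},
    {"xyz": [0,0,-8],"turn": 0},
    {"xyz": [0,0,-13],"turn": 0},
    {"xyz": [0,0,-14],"turn": 0},
    {"xyz": [0,0,-14],"turn": 0},
  ],
)

```text
clock: 15.98
eef_pos: [0.3371, 0.3764, 0.1672]
tool_rot: [0.001, -0.012, 1.0, 0.001]
contact_force: [0.6, -0.8, -2.3]
grip_width: 0.0148
```

```bash
python3 - <<'E'
from h import *
shifts()
S=env.capture("scene")[:,:,::-1];T=env.capture("top")[:,:,::-1]
cv2.imwrite("pics/raw_t6.png",T);cv2.imwrite("pics/raw_s6.png",S)
a=cv2.resize(T[180:330,90:240],(400,400),interpolation=2);b=cv2.resize(S[230:380,280:430],(400,400),interpolation=2)
cv2.imwrite("pics/g6.png",np.hstack([a,b]))
E
```

```text
clock 15.97 eef [0.3371 0.3764 0.1672] yaw -178.61 tilt [ 0.002  0.002 -1.   ] F [ 0.58 -0.77 -2.3 ] grip 0.0148
```

View pics/g6.png

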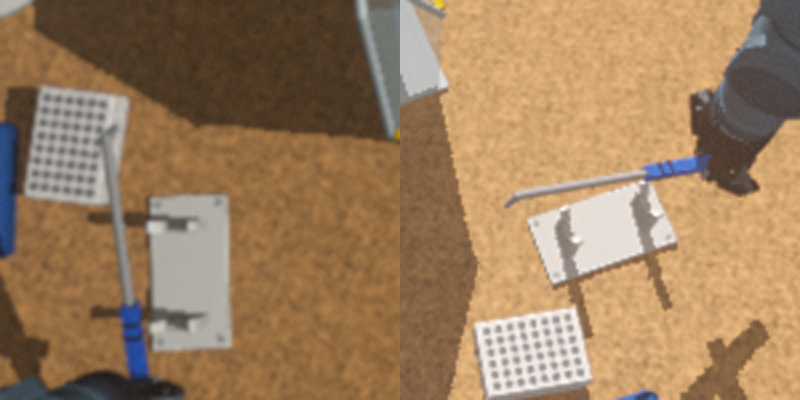

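```bash
python3 - <<'E'
from h import *
o=-.3
b,e=tri((90+107*.375+o,180+131*.375+o),(280+117*.375+o,230+195*.375+o));h,e2=tri((90+126*.375+o,180+306*.375+o),(280+245*.375+o,230+174*.375+o))
g=np.array([.3372,.3762,.1859])
print(b,e,h,e2)
for A,B in((g,b),(h,b),(g,h)): d=B-A;print(np.linalg.norm(d),"pitch",np.degrees(np.arctan2(d[2],np.hypot(d[0],d[1]))),"yaw",np.degrees(np.arctan2(d[1],d[0])))
E
```

```text
[0.5914277  0.38125223 0.2934007 ] 0.005025831386275782 [0.42524355 0.38014071 0.22478527] 0.0023907512100496144
0.2760682002442864 pitch 22.917113224649768 yaw 1.138480059395928
0.17979567747248792 pitch 22.434686212720433 yaw 0.38321548163269664
0.09632891702119716 pitch 23.807926604228857 yaw 2.5627702121805447
```

Pitch is about 23°. I want closer to 30° for clearance under the edge, so I'll press once more with a shorter lever.

Call:
move_arm(
  series=[
    {"xyz": [-1.2,0,5],"turn": 0},
    {"xyz": [-1.2,0,10],"turn": 0},
    {"xyz": [-1.2,0,12.5],"turn": 0},
    {"xyz": [-1.2,0,13],"turn": 0},
    {"xyz": [-1.2,0,13.4],"turn": 0},
    {"xyz": [-1.2,0,13.8],"turn": 0},
    {"xyz": [-1.2,0,14],"turn": 0},
    {"xyz": [-1.2,0,14],"turn": 0},
  ],
)

```text
clock: 17.08
eef_pos: [0.3464, 0.3733, 0.0273]
tool_rot: [-0.001, -0.012, 1.0, -0.003]
contact_force: [-7.2, -9.1, 15.3]
grip_width: 0.0147
```

Call:
move_arm(
  series=[
    {"xyz": [0,0,-3],"turn": 0},
    {"xyz": [0,0,-8],"turn": 0},
    {"xyz": [0,0,-13],"turn": 0},
    {"xyz": [0,0,-14],"turn": 0},
    {"xyz": [0,0,-14],"turn": 0},
  ],
)

```text
clock: 17.7
eef_pos: [0.3486, 0.3763, 0.1666]
tool_rot: [0.0, -0.012, 1.0, 0.0]
contact_force: [-0.6, -0.2, -1.8]
grip_width: 0.0152
```

```bash
python3 - <<'E'
from h import *
shifts()
S=env.capture("scene")[:,:,::-1];T=env.capture("top")[:,:,::-1]
cv2.imwrite("pics/raw_t7.png",T);cv2.imwrite("pics/raw_s7.png",S)
ps=mask(S,(105,120,60),(125,255,255),(330,260,400,330));pt=mask(T,(105,120,60),(125,255,255),(110,270,172,330))
print(line(ps),line(pt))
g=env.read_state()["eef_pos"]+[0,0,.0187]
for s in (23,26,28,30,32):
    r=np.radians(s)
    for L in(.098,.273):
        P=g+np.array([L*np.cos(r),L*np.cos(r)*.022,L*np.sin(r)]);print(s,L,proj("scene",P).round(1),proj("top",P).round(1))
a=cv2.resize(T[180:330,90:240],(400,400),interpolation=2);b=cv2.resize(S[230:380,280:430],(400,400),interpolation=2)
cv2.imwrite("pics/g7.png",np.hstack([a,b]))
E
```

```text
clock 17.7 eef [0.3486 0.3763 0.1666] yaw -178.61 tilt [ 0.001  0.001 -1.   ] F [-0.57 -0.17 -1.83] grip 0.0152
(array([371.47943516, 293.19817364]), array([387.92386791, 291.6834686 ])) (array([136.92413312, 292.61376694]), array([141.56419496, 316.78031065]))
23 0.098 [367.7 295.5] [138.8 289.2]
23 0.273 [320.2 303.7] [130.2 227. ]
26 0.098 [368.6 294.8] [138.2 290.2]
26 0.273 [322.5 301.7] [128.3 229.1]
28 0.098 [369.3 294.3] [137.8 290.9]
28 0.273 [324.2 300.3] [127.1 230.6]
30 0.098 [370.  293.8] [137.4 291.6]
30 0.273 [326.  298.9] [125.9 232.4]
32 0.098 [370.7 293.4] [137.1 292.4]
32 0.273 [327.9 297.4] [124.7 234.2]
```

View pics/g7.png

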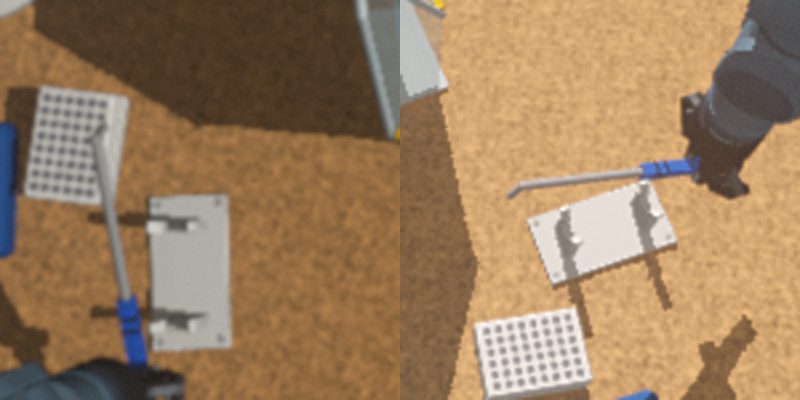

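The rod now pitches at about 29° (bend at scene crop (521,186) and top crop (100,134), matching the prediction). Next I'll plan the ring insertion.

```bash
python3 - <<'E'
from h import *
c=lambda u,v:(u/1.4,v/1.4)
print("tipbox corners z.085",[onz("top",c(*p),.085)[:2].round(3) for p in((530,367),(574,369),(573,426),(531,424))])
r=np.radians(29);ax=np.array([np.cos(r),0,np.sin(r)]);leg=np.array([np.sin(r),0,-np.cos(r)])
ring=np.array([-.0385,-.079,.24])
def G(n,back=0,dy=0): 
    b=ring-n*leg-back*ax+[0,dy,0];g=b-.274*ax;return (stn(g[0],g[1],g[2]-.0187),185.6)
pre=G(.037,.145)
ts=[((pre[0][0],pre[0][1],.1666),185.6),pre,G(.037),G(.012)]
for t in ts: print(np.round(t[0],3))
shifts(*ts)
print("from pre, station-axis tool:")
M=R.from_euler("z",185.6,degrees=True).as_matrix()@np.diag([1,-1,-1])
for t in ts+[G(.012,0,-.05)]: print(np.round(M.T@(t[0]-pre[0])*100,2))
E
```

```text
tipbox corners z.085 [array([ 0.504, -0.291]), array([ 0.499, -0.386]), array([ 0.379, -0.381]), array([ 0.383, -0.291])]
[ 0.365 -0.176  0.167]
[ 0.365 -0.176  0.051]
[ 0.491 -0.163  0.121]
[ 0.503 -0.162  0.099]
clock 17.8 eef [0.3473 0.3753 0.1645] yaw -178.61 tilt [-0.002 -0.002 -1.   ] F [ 0.21  0.63 -1.67] grip 0.0147
[ -0.43 -55.13  -0.1 ] turn -0.074
[ -0.46 -55.11  11.51] turn -0.074
[-13.09 -54.19   4.45] turn -0.074
[-14.3  -54.1    6.63] turn -0.074
from pre, station-axis tool:
[  0.     0.   -11.61]
[0. 0. 0.]
[-12.68   0.    -7.03]
[-13.89   0.    -4.84]
[-13.89  -5.    -4.84]
```

Call:
move_arm(
  series=[
    {"xyz": [0,-5,0],"turn": -0.16},
    {"xyz": [0,-10.2,0],"turn": -0.33},
    {"xyz": [0,-15.4,0],"turn": -0.5},
    {"xyz": [0,-20.6,0],"turn": -0.67},
    {"xyz": [0,-25.8,0],"turn": -0.84},
    {"xyz": [0,-31,0],"turn": -1.0},
    {"xyz": [0,-36.2,0],"turn": -1.05},
    {"xyz": [0,-41.4,0],"turn": -1.05},
    {"xyz": [-0.2,-46.6,0],"turn": -1.05},
    {"xyz": [-0.4,-51.8,2],"turn": -1.05},
    {"xyz": [-0.5,-55.1,6],"turn": -1.05},
    {"xyz": [-0.5,-55.1,10],"turn": -1.05},
    {"xyz": [-0.5,-55.1,11.5],"turn": -0.9},
    {"xyz": [-0.5,-55.1,11.5],"turn": -0.75},
    {"xyz": [-0.5,-55.1,11.5],"turn": -0.6},
    {"xyz": [-0.5,-55.1,11.5],"turn": -0.45},
    {"xyz": [-0.5,-55.1,11.5],"turn": -0.3},
    {"xyz": [-0.5,-55.1,11.5],"turn": -0.15},
    {"xyz": [-0.5,-55.1,11.5],"turn": -0.074},
    {"xyz": [-0.5,-55.1,11.5],"turn": -0.074},
  ],
)

```text
clock: 20.3
eef_pos: [0.3652, -0.1737, 0.0499]
tool_rot: [-0.001, -0.05, 0.999, 0.001]
contact_force: [-0.5, -0.2, -2.4]
grip_width: 0.015
```

```bash
python3 - <<'E'
from h import *
r=np.radians(29);ax=np.array([np.cos(r),0,np.sin(r)]);leg=np.array([np.sin(r),0,-np.cos(r)])
ring=np.array([-.0385,-.079,.24])
def G(n,back=0,dy=0): 
    b=ring-n*leg-back*ax+[0,dy,0];g=b-.274*ax;return (stn(g[0],g[1],g[2]-.0187),185.6)
shifts(G(.037,.145),G(.037,.03),G(.037))
E
```

```text
clock 20.3 eef [ 0.3652 -0.1737  0.0499] yaw -174.32 tilt [-0.003  0.002 -1.   ] F [-0.46 -0.22 -2.39] grip 0.015
[ 0.04 -0.21 -0.07] turn 0.001
[-10.01  -0.22  -5.67] turn 0.001
[-12.63  -0.22  -7.13] turn 0.001
```

Call:
move_arm(
  series=[
    {"xyz": [-2.5,-0.2,-1.5],"turn": 0},
    {"xyz": [-5,-0.2,-2.9],"turn": 0},
    {"xyz": [-7.5,-0.2,-4.3],"turn": 0},
    {"xyz": [-10,-0.2,-5.7],"turn": 0},
    {"xyz": [-11.5,-0.2,-6.5],"turn": 0},
    {"xyz": [-12.6,-0.2,-7.1],"turn": 0},
    {"xyz": [-12.6,-0.2,-7.1],"turn": 0},
    {"xyz": [-12.6,-0.2,-7.1],"turn": 0},
  ],
)

```text
clock: 21.3
eef_pos: [0.4911, -0.164, 0.1215]
tool_rot: [-0.001, -0.049, 0.999, 0.0]
contact_force: [-0.5, 0.4, -0.6]
grip_width: 0.0147
```

```bash
python3 - <<'E'
from h import *
shifts()
S=env.capture("scene")[:,:,::-1];T=env.capture("top")[:,:,::-1]
r=np.radians(29);g=env.read_state()["eef_pos"]+[0,0,.0187];th=np.radians(5.65)
h=np.array([np.cos(th),np.sin(th),0]);b=g+.274*(np.cos(r)*h+np.sin(r)*np.array([0,0,1]));e=b+.03*(np.sin(r)*h-np.cos(r)*np.array([0,0,1]))
ft=lambda n,P,o:(proj(n,P)+.5-o)*8
print("bend",ft("top",b,(310,150)),ft("scene",b,(215,160)),"legend",ft("top",e,(310,150)),ft("scene",e,(215,160)))
k=stn(-.0385,-.079,.24);print("ring",ft("top",k,(310,150)),ft("scene",k,(215,160)))
a=cv2.resize(T[150:200,310:360],(400,400),interpolation=2);b=cv2.resize(S[160:210,215:265],(400,400),interpolation=2)
cv2.imwrite("pics/g8.png",np.hstack([a,b]))
E
```

```text
clock 21.3 eef [ 0.4911 -0.164   0.1215] yaw -174.37 tilt [-0.002  0.001 -1.   ] F [-0.54  0.43 -0.64] grip 0.0147
bend [205.68900189 219.37759546] [182.9218061 131.9430091] legend [191.41166077 189.8208491 ] [158.33928082 176.3692773 ]
ring [186.67114297 183.25643065] [152.87166552 188.42029602]
```

View pics/g8.png

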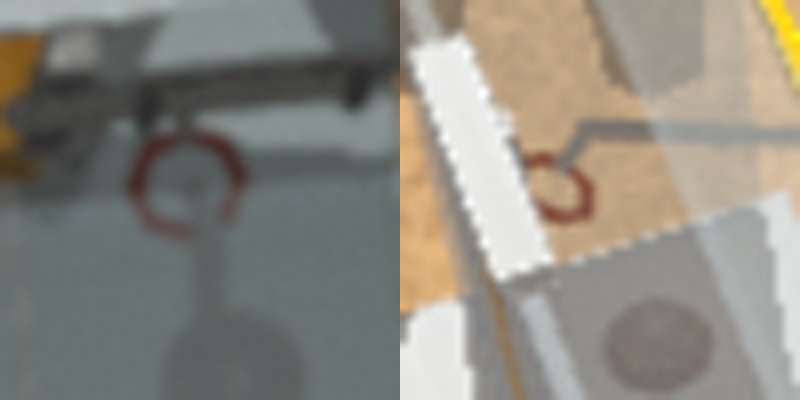

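The leg end sits over the ring's opening (top crop (193,185), ring centre (187,183)), matching the prediction. I'll drop it in and draw.

Call:
move_arm(
  series=[
    {"xyz": [-0.4,0,0.7],"turn": 0},
    {"xyz": [-0.8,0,1.4],"turn": 0},
    {"xyz": [-1.2,0,2.2],"turn": 0},
    {"xyz": [-1.2,0,2.2],"turn": 0},
  ],
)

```text
clock: 21.9
eef_pos: [0.5038, -0.1627, 0.0992]
tool_rot: [-0.001, -0.049, 0.999, 0.0]
contact_force: [-0.7, -0.6, -2.1]
grip_width: 0.0151
```

Call:
move_arm(
  series=[
    {"xyz": [0,-0.6,0],"turn": 0},
    {"xyz": [0,-1.2,0],"turn": 0},
    {"xyz": [0,-1.8,0],"turn": 0},
    {"xyz": [0,-2.4,0],"turn": 0},
    {"xyz": [0,-3,0],"turn": 0},
  ],
)

```text
clock: 22.52
eef_pos: [0.5073, -0.1933, 0.1004]
tool_rot: [0.0, -0.049, 0.999, 0.0]
contact_force: [0.4, 0.9, -1.4]
grip_width: 0.0143
```

Call:
move_arm(
  series=[
    {"xyz": [0,-0.6,0],"turn": 0},
    {"xyz": [0,-1.2,0],"turn": 0},
    {"xyz": [0,-1.6,0],"turn": 0},
    {"xyz": [0,-1.6,0],"turn": 0},
    {"xyz": [0,-1.6,0],"turn": 0},
    {"xyz": [0,-1.6,0],"turn": 0},
    {"xyz": [0,-1.6,0],"turn": 0},
    {"xyz": [0,-1.6,0],"turn": 0},
    {"xyz": [0,-1.6,0],"turn": 0},
    {"xyz": [0,-1.6,0],"turn": 0},
  ],
)

```text
clock: 23.78
eef_pos: [0.5087, -0.2089, 0.1003]
tool_rot: [-0.0, -0.049, 0.999, -0.0]
contact_force: [0.7, -0.4, -1.1]
grip_width: 0.0147
```

```bash
python3 - <<'E'
from h import *
shifts()
S=env.capture("scene")[:,:,::-1];T=env.capture("top")[:,:,::-1]
cv2.imwrite("pics/raw_s9.png",S);cv2.imwrite("pics/raw_t9.png",T)
for n,I,bx in(("t",T,(320,150,365,185)),("s",S,(215,160,262,200))):
    p=mask(I,(0,70,40),(9,255,255),bx);print(n,len(p),p.min(0),p.max(0))
for n in("top","scene"): print(n,[proj(n,stn(-.0385,-.079-d,.24)).round(1) for d in(0,.02,.04)])
A=cv2.imread("pics/raw_s0.png") if False else cv2.imread("pics/raw_scene0.png")
# gate: amber pixels, before/after, around the doorway
for n,x,z in(("up",0,.16),("down",0,.085)): print(n,proj("top",stn(x,0,z)).round(1),proj("scene",stn(x,0,z)).round(1))
for k,I in(("t0",cv2.imread("pics/raw_top0.png")),("t9",T)):
    p=mask(I,(12,120,60),(25,255,255),(270,120,325,185));print(k,len(p),p.min(0),p.max(0))
E
```

```text
clock 23.77 eef [ 0.5087 -0.2089  0.1003] yaw -174.37 tilt [-0. -0. -1.] F [ 0.72 -0.44 -1.07] grip 0.0147
t 17 [340. 166.] [353. 172.]
s 22 [227. 172.] [235. 179.]
top [array([332.8, 172.4]), array([340.2, 171.7]), array([347.6, 171. ])]
scene [array([233.6, 183.1]), array([231.9, 178.9]), array([230.3, 174.7])]
up [300.8 166.9] [232.7 215.2]
down [299.8 171.6] [234.9 225.1]
t0 1237 [270. 126.] [324. 173.]
t9 1340 [270. 126.] [324. 177.]
```

The ring moved about 14 px right (bolt ≈ 0.037) and the amber gate's edge dropped by the predicted 4–5 px. Now I'll slide the bolt home.

Call:
move_arm(
  series=[
    {"xyz": [0,0.8,0],"turn": 0},
    {"xyz": [0,1.6,0],"turn": 0},
    {"xyz": [0,2.4,0],"turn": 0},
    {"xyz": [0,3.1,0],"turn": 0},
    {"xyz": [0,3.8,0],"turn": 0},
    {"xyz": [0,4.4,0],"turn": 0},
    {"xyz": [0,5,0],"turn": 0},
    {"xyz": [0,5.4,0],"turn": 0},
    {"xyz": [0,5.7,0],"turn": 0},
    {"xyz": [0,5.7,0],"turn": 0},
  ],
)

```text
clock: 25.12
eef_pos: [0.503, -0.1519, 0.1003]
tool_rot: [-0.0, -0.049, 0.999, 0.0]
contact_force: [-0.2, -1.2, -1.9]
grip_width: 0.0149
```

```bash
python3 - <<'E'
from h import *
shifts()
S=env.capture("scene")[:,:,::-1];T=env.capture("top")[:,:,::-1]
for n,I,bx in(("t",T,(318,150,365,185)),("s",S,(215,160,262,200))):
    p=mask(I,(0,70,40),(9,255,255),bx);print(n,len(p),p.min(0),p.max(0))
E
```

```text
clock 25.12 eef [ 0.503  -0.1519  0.1003] yaw -174.35 tilt [-0.  0. -1.] F [-0.19 -1.16 -1.94] grip 0.0149
t 25 [326. 167.] [339. 174.]
s 21 [230. 179.] [238. 187.]
```

Call:
move_arm(
  series=[
    {"xyz": [0,0.2,0],"turn": 0},
    {"xyz": [0,0.4,0],"turn": 0},
    {"xyz": [0,0.4,0],"turn": 0},
    {"xyz": [0,0.4,0],"turn": 0},
  ],
)

```text
clock: 25.72
eef_pos: [0.5027, -0.1485, 0.1003]
tool_rot: [-0.0, -0.049, 0.999, -0.0]
contact_force: [-0.1, -2.3, -1.9]
grip_width: 0.0151
```

Call:
move_arm(
  series=[
    {"xyz": [0,0.2,0],"turn": 0},
    {"xyz": [0,0.3,0],"turn": 0},
    {"xyz": [0,0.3,0],"turn": 0},
  ],
)

```text
clock: 26.1
eef_pos: [0.5025, -0.1455, 0.1004]
tool_rot: [0.0, -0.049, 0.999, -0.0]
contact_force: [-0.8, -4.0, -3.1]
grip_width: 0.015
```

```bash
python3 - <<'E'
from h import *
shifts()
S=env.capture("scene")[:,:,::-1];T=env.capture("top")[:,:,::-1]
for n,I,bx in(("t",T,(318,150,365,185)),("s",S,(215,160,262,200))):
    p=mask(I,(0,70,40),(9,255,255),bx);print(n,len(p),p.min(0),p.max(0))
E
```

```text
clock 26.1 eef [ 0.5025 -0.1455  0.1004] yaw -174.42 tilt [ 0.    -0.001 -1.   ] F [-0.77 -4.05 -3.06] grip 0.015
t 26 [326. 167.] [339. 173.]
s 22 [230. 179.] [238. 187.]
```

The bolt is at its stop: the ring stays put while the force rises. I'll centre the leg, lift it out, and withdraw along the slope.

Call:
move_arm(
  series=[
    {"xyz": [0,-0.8,0],"turn": 0},
    {"xyz": [0,-1.7,0],"turn": 0},
    {"xyz": [0,-1.7,0],"turn": 0},
    {"xyz": [0.4,-1.7,-0.7],"turn": 0},
    {"xyz": [0.8,-1.7,-1.5],"turn": 0},
    {"xyz": [1.2,-1.7,-2.2],"turn": 0},
    {"xyz": [1.2,-1.7,-2.2],"turn": 0},
    {"xyz": [3.7,-1.7,-0.8],"turn": 0},
    {"xyz": [6.2,-1.7,0.6],"turn": 0},
    {"xyz": [8.7,-1.7,2],"turn": 0},
    {"xyz": [11.3,-1.7,3.5],"turn": 0},
    {"xyz": [13.8,-1.7,4.9],"turn": 0},
    {"xyz": [13.8,-1.7,4.9],"turn": 0},
  ],
)

```text
clock: 27.82
eef_pos: [0.364, -0.1743, 0.0502]
tool_rot: [-0.002, -0.048, 0.999, 0.001]
contact_force: [0.2, 0.4, -1.9]
grip_width: 0.0147
```

```bash
python3 - <<'E'
from h import *
# rest: grasp at rod -28 mm
hov=((.4124,.3768,.1666),181.4)
shifts(hov)
S=env.capture("scene")[:,:,::-1];T=env.capture("top")[:,:,::-1]
for n,I,bx in(("t",T,(318,150,365,185)),("s",S,(215,160,262,200))):
    p=mask(I,(0,70,40),(9,255,255),bx);print(n,len(p),p.min(0),p.max(0))
E
```

```text
clock 27.82 eef [ 0.364  -0.1743  0.0502] yaw -174.46 tilt [-0.003  0.002 -1.   ] F [ 0.2   0.4  -1.87] grip 0.0147
[-10.1   54.42 -11.52] turn 0.072
t 23 [326. 167.] [339. 173.]
s 21 [230. 179.] [238. 187.]
```

Call:
move_arm(
  series=[
    {"xyz": [0,0,0],"turn": -0.16},
    {"xyz": [0,0,0],"turn": -0.33},
    {"xyz": [0,0,0],"turn": -0.5},
    {"xyz": [0,0,0],"turn": -0.67},
    {"xyz": [0,0,-2],"turn": -0.84},
    {"xyz": [0,5,-6],"turn": -0.95},
    {"xyz": [0,9,-10],"turn": -0.95},
    {"xyz": [0,14,-11.5],"turn": -0.95},
    {"xyz": [-0.5,19.5,-11.5],"turn": -0.95},
    {"xyz": [-1.5,25,-11.5],"turn": -0.95},
    {"xyz": [-2.5,30.5,-11.5],"turn": -0.9},
    {"xyz": [-4,36,-11.5],"turn": -0.75},
    {"xyz": [-5.5,41.5,-11.5],"turn": -0.58},
    {"xyz": [-7.5,47,-11.5],"turn": -0.41},
    {"xyz": [-9,51.5,-11.5],"turn": -0.24},
    {"xyz": [-10.1,54.4,-11.5],"turn": -0.07},
    {"xyz": [-10.1,54.4,-11.5],"turn": 0.072},
    {"xyz": [-10.1,54.4,-11.5],"turn": 0.072},
    {"xyz": [-10.1,54.4,-11.5],"turn": 0.072},
  ],
)

```text
clock: 30.3
eef_pos: [0.4142, 0.3761, 0.1667]
tool_rot: [0.0, -0.014, 1.0, 0.0]
contact_force: [-0.1, -0.3, -1.7]
grip_width: 0.0148
```

```bash
python3 - <<'E'
from h import *
shifts(((.4124,.3776,.1666),181.4),((.4124,.3776,.049),181.4))
E
```

```text
clock 30.3 eef [0.4142 0.3761 0.1667] yaw -178.38 tilt [ 0.001  0.001 -1.   ] F [-0.12 -0.3  -1.72] grip 0.0148
[0.17 0.16 0.01] turn 0.004
[ 0.18  0.15 11.77] turn 0.004
```

Call:
move_arm(
  series=[
    {"xyz": [0.1,0.1,4],"turn": 0},
    {"xyz": [0.1,0.1,8],"turn": 0},
    {"xyz": [0.1,0.1,9.5],"turn": 0},
    {"xyz": [0.1,0.1,9.5],"turn": 0},
  ],
)

```text
clock: 30.8
eef_pos: [0.4124, 0.376, 0.0709]
tool_rot: [-0.001, -0.013, 1.0, -0.001]
contact_force: [-0.1, 0.9, -0.9]
grip_width: 0.0151
```

Call:
move_arm(
  series=[
    {"xyz": [0,0,0.4],"turn": 0},
    {"xyz": [0,0,0.8],"turn": 0},
    {"xyz": [0,0,1.2],"turn": 0},
    {"xyz": [0,0,1.2],"turn": 0},
  ],
)

```text
clock: 31.3
eef_pos: [0.4162, 0.3783, 0.0635]
tool_rot: [0.004, -0.013, 1.0, 0.002]
contact_force: [1.0, -2.4, 15.3]
grip_width: 0.0149
```

Call:
move_arm(
  series=[
    {"xyz": [0,0,0.4],"turn": 0},
    {"xyz": [0,0,0.8],"turn": 0},
    {"xyz": [0,0,1.1],"turn": 0},
    {"xyz": [0,0,1.1],"turn": 0},
  ],
)

```text
clock: 31.8
eef_pos: [0.42, 0.3789, 0.0538]
tool_rot: [0.007, -0.013, 1.0, 0.002]
contact_force: [4.8, -3.8, 15.6]
grip_width: 0.0148
```

Call:
move_arm(
  series=[
    {"xyz": [0,0,0.3],"turn": 0},
    {"xyz": [0,0,0.6],"turn": 0},
    {"xyz": [0,0,0.6],"turn": 0},
  ],
)

```text
clock: 32.17
eef_pos: [0.4212, 0.379, 0.0484]
tool_rot: [0.008, -0.012, 1.0, 0.002]
contact_force: [7.9, -4.3, 17.8]
grip_width: 0.0149
```

```bash
python3 - <<'E'
from h import *
shifts(((.4124,.3776,.049),181.4))
S=env.capture("scene")[:,:,::-1];T=env.capture("top")[:,:,::-1]
cv2.imwrite("pics/raw_t10.png",T);cv2.imwrite("pics/raw_s10.png",S)
ps=mask(S,(105,120,60),(125,255,255),(325,285,390,330));pt=mask(T,(105,120,60),(125,255,255),(140,250,172,320))
print(len(ps),line(ps),len(pt),line(pt))
g=env.read_state()["eef_pos"]+[0,0,.0187]
for s in(0,3,6,10): 
    r=np.radians(s);P=g+np.array([.098*np.cos(r),.0024,.098*np.sin(r)]);Q=g+np.array([.273*np.cos(r),.0067,.273*np.sin(r)]);print(s,proj("scene",P).round(1),proj("top",P).round(1),"bend",proj("scene",Q).round(1),proj("top",Q).round(1))
E
```

```text
clock 32.17 eef [0.4212 0.379  0.0484] yaw -178.58 tilt [ 0.017  0.004 -1.   ] F [ 7.89 -4.29 17.78] grip 0.0149
[ 0.88 -0.11 -0.08] turn 0.0
78 (array([338.74489867, 316.36593425]), array([360.08708921, 310.06498516])) 166 (array([152.85827967, 258.04529516]), array([155.48371952, 303.93513881]))
0 [337.2 317.7] [154.9 257.4] bend [288.1 333.2] [154.8 199.7]
3 [337.4 317.3] [154.4 257.5] bend [288.2 332.1] [153.4 199.3]
6 [337.7 316.9] [153.9 257.6] bend [288.6 331. ] [152.  199.1]
10 [338.2 316.2] [153.2 258. ] bend [289.4 329.3] [150.1 199.2]
```

Call:
move_arm(
  series=[
    {"xyz": [0.2,0,0.3],"turn": 0},
    {"xyz": [0.3,0,0.5],"turn": 0},
    {"xyz": [0.3,0,0.5],"turn": 0},
  ],
)

```text
clock: 32.65
eef_pos: [0.4208, 0.3796, 0.0446]
tool_rot: [0.011, -0.012, 1.0, 0.003]
contact_force: [11.7, -5.8, 18.7]
grip_width: 0.0152
```

Call:
move_arm(
  hand=4,
  series=[
    {"xyz": [0,0,0],"turn": 0},
    {"xyz": [0,0,0],"turn": 0},
    {"xyz": [0,0,0],"turn": 0},
    {"xyz": [0,0,0],"turn": 0},
    {"xyz": [0,0,0],"turn": 0},
  ],
)

```text
clock: 33.28
eef_pos: [0.4095, 0.3764, 0.0369]
tool_rot: [-0.0, -0.013, 1.0, -0.0]
contact_force: [-0.7, -0.3, -0.0]
grip_width: 0.04
```

```bash
python3 - <<'E'
from h import *
shifts()
S=env.capture("scene")[:,:,::-1];T=env.capture("top")[:,:,::-1]
ps=mask(S,(105,120,60),(125,255,255),(325,285,390,330));pt=mask(T,(105,120,60),(125,255,255),(140,250,172,320))
print(len(ps),line(ps),len(pt),line(pt))
print("home handle front",proj("scene",(.5104,.3794,.068)),proj("top",(.5104,.3794,.068)))
E
```

```text
clock 33.27 eef [0.4095 0.3764 0.0369] yaw -178.48 tilt [-0.001 -0.001 -1.   ] F [-0.71 -0.33 -0.03] grip 0.04
87 (array([338.36198567, 317.33232295]), array([362.37166057, 310.04305121])) 151 (array([153.99649488, 258.00153476]), array([154.08641664, 287.50430834]))
home handle front [339.50844073 316.41202463] [155.38460387 260.35949732]
```

Call:
move_arm(
  hand=6.5,
  series=[
    {"xyz": [0,0,0],"turn": 0},
    {"xyz": [0,0,0],"turn": 0},
    {"xyz": [0,0,-2],"turn": 0},
    {"xyz": [0,0,-5],"turn": 0},
    {"xyz": [0,0,-9],"turn": 0},
    {"xyz": [3,0,-14],"turn": 0},
    {"xyz": [6,-5,-19],"turn": 0},
    {"xyz": [6,-11,-20],"turn": 0},
    {"xyz": [6,-16,-20],"turn": 0},
    {"xyz": [6,-16,-20],"turn": 0},
  ],
)

```text
clock: 34.62
eef_pos: [0.354, 0.2121, 0.238]
tool_rot: [0.001, -0.01, 1.0, -0.0]
contact_force: [-0.2, 0.7, 1.5]
grip_width: 0.0649
```

```bash
python3 - <<'E'
from h import *
shifts()
S=env.capture("scene")[:,:,::-1];T=env.capture("top")[:,:,::-1]
ps=mask(S,(105,120,60),(125,255,255),(325,285,390,330));pt=mask(T,(105,120,60),(125,255,255),(140,250,172,320))
a,b=line(ps);c,d=line(pt);print(tri((c+d)/2,(a+b)/2),"yaw",onz("top",c,.072)-onz("top",d,.072))
for n,I,bx in(("t",T,(318,150,365,185)),("s",S,(215,160,262,200))):
    p=mask(I,(0,70,40),(9,255,255),bx);print(n,len(p),p.min(0),p.max(0))
a=cv2.resize(T[120:320,115:385],(540,400),interpolation=2);b=cv2.resize(S[160:260,190:255],(260,400),interpolation=2)
cv2.imwrite("pics/fin.png",np.hstack([a,b]))
E
```

```text
clock 34.62 eef [0.354  0.2121 0.238 ] yaw -178.81 tilt [ 0.001 -0.    -1.   ] F [-0.2   0.74  1.45] grip 0.0649
(array([0.45081965, 0.38077893, 0.0722424 ]), np.float64(0.0005737626669603132)) yaw [0.13342417 0.00360503 0.        ]
t 23 [326. 167.] [339. 173.]
s 24 [230. 179.] [238. 187.]
```

View pics/fin.png

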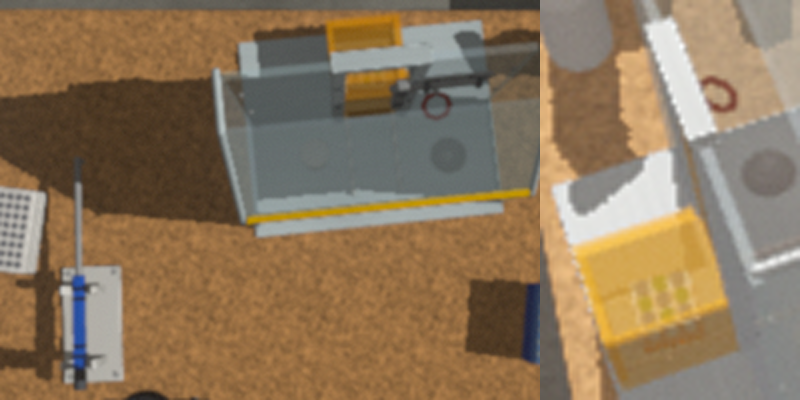

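```bash
python3 - <<'E'
from h import *
S=env.capture("scene")[:,:,::-1];T=env.capture("top")[:,:,::-1]
for t,s in((cv2.imread("pics/raw_top0.png"),cv2.imread("pics/raw_scene0.png")),(T,S)):
    a,b=line(mask(s,(105,120,60),(125,255,255),(325,285,390,330)));c,d=line(mask(t,(105,120,60),(125,255,255),(140,250,172,320)))
    print("front",tri(c,a)[0].round(4),"rear",tri(d,b)[0].round(4))
E
```

```text
front [0.508  0.3802 0.0702] rear [0.3729 0.376  0.0708]
front [0.5168 0.3827 0.0729] rear [0.3861 0.3787 0.071 ]
```

```bash
python3 -c "
from rig import env
print(env.finish_job())"
```

```text
the job is handed in; nothing more can be done
None
```

I completed the whole sequence and handed the job in at about 35 s of the 69 s allowed; the system reports no verdict.

I gripped the rod 28 mm behind its handle middle and pushed the block into the store. Then I tilted the rod to about 29° in the grip by pressing it on the rest's rear upright. With the leg in the red ring I drew the bolt, slid it home again once the gate had dropped, and laid the rod back in its rest.

What the last checks showed:

- **Block:** it measured 61 mm behind the gate and 5 mm off the centre line right after the push. The final picture shows it still in the store and the gate down.
- **Gate:** I judged it from the pictures only. Its amber edge moved in the image by the amount expected for fully down.
- **Bolt:** the ring was drawn about 37 mm. It is now back at its starting pixels, and at the end of the return stroke it stayed put while the push force rose to about 4 N.
- **Rod:** it lies level and in line in the notches, about 10 mm forward and 3 mm sideways of the measured start. It reads about 1.5 mm higher than at the start, against a limit of 6 mm.
- **Arm and other things:** the gripper was well clear of everything at the end. I did not re-measure the other bench items; the final picture covers only part of the bench, and I noticed nothing out of place in it.

The first tilt came out at 23° instead of the planned 27°, so I pressed a second time.

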